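# Load the touch-run tube mixer and hold its cover down

### The arm

A 6-joint arm with a two-finger parallel gripper is mounted at the origin on a cart in front of the work surface, level with it; the furniture and walls round the work are solid. World frame = base frame: x ahead of the robot, y to its left, z up, the work surface at z = 0. Lengths are in mm, angles in rad, forces in N, time in s.
With the tool pointing down it reaches from about 400 to 925 mm from the base axis. Payload 12.5 kg.
Tool frame: the origin (TCP) lies midway between the tips of the shut fingers; the grasp point (between the pads) lies 19 mm behind it; z points along the fingers, y is the line along which they close (so a half turn about z gives the same grasp; the last joint's range is limited). The gripper opens to 95 mm and grips with 3 to 60 N. Pads are 20 mm wide; open, the fingers measure 119 mm over their backs; the gripper's body (75 mm by 180 mm) begins 59 mm behind the grasp point.
Start: joints at [-1.282, 0.491, 1.559, -0, 1.092, -0.106], TCP at [240.414, -576.93, 214.661] pointing down, gripper open.
Joint ranges: [-3.1, 3.1], [-0.84, 2.19], [0.05, 2.79], [-1.13, 4.28], [0.06, 2.93], [-2.69, 2.69]. Speed limits (rad/s): [2.22, 2.22, 2.79, 3.14, 3.14, 3.14].

### API

Orientations are given as [roll, pitch, yaw] about the fixed x, y, z axes, in that order (R = Rz(yaw) Ry(pitch) Rx(roll)).
In Python, from cell import state, viewer, env, models gives the robot as it stands. The module is installed in compiled form; this text tells all that it offers.
- The arm moves only by the tool arm_command, never from a script. Its argument "rows" is a list of rows, each a list of 2 entries, a list of its own where there are three numbers: the shift along the tool's x, y, z normalised to -1 to 1, where 1 is 0.25 m, then the turn about the tool's z normalised to -1 to 1, where 1 is pi rad. A call has exactly 5 rows; each row shifts and turns the commanded pose from where the row before left it, along the tool's axes as they then stand; what a row does not reach is not made up. A row lasts 1/10 s, in which the tool goes at most 50 mm and 8.59 degrees, less where a joint would pass 70% of its speed; a pose out of reach is approached as far as the arm can. A call with a number of a shift or a turn outside -1 to 1 is refused whole. A call with a gripper value outside its range is refused whole. "claw" is the opening, from 0 (shut) to 1 (fully open), set as the call begins (left out, the last holds). The fingers move at their own pace and stop on an object; the grip force is fixed at half the most. Time passes only in rows, so rows that do not move let the fingers close, or fill a call up. It gives the time, the measured TCP pose, the force, the opening and the grip force at its end, in the units of the state.
- state(): the state, without advancing time (a new reading comes with each control period).
- viewer.read_camera(name): name is "scene" or "side" or "wrist"; returns (picture, depth): 420x560x3 uint8, red, green, blue; 420x560 float32, mm along the optical axis (not along the pixel's ray), 0 where there is no reading.
- viewer.get_calibration(name): a dict with "camera_matrix" (3x3 intrinsics, pixels), "dist_coeffs" ([k1, k2, p1, p2, k3] as OpenCV has them; the pictures are not rectified), "world_to_cam" (4x4, takes a point from world to camera coordinates). Camera axes: x right, y up, looking along -z (the intrinsics and any distortion apply to the point x, -y, -z); pixel columns grow to the right and rows downward; lengths in mm; the calibration is good to about 2 mm. A picture is of the moment at which its call begins: read the wrist's pose just before it. get_calibration takes no time and is no camera call; for the wrist camera it gives the pose at the moment of the call.
- env.job_done(): hands the job in; it is judged then, once.
Trained networks look in the newest picture that a camera, given by its name, has taken for a name from the list of things; names that differ only in an ending like _2 or _b are one class to them, and where a whole thing is asked for, a point or a joint stands for the part that bears it (a point fixed in the world has none). Each returns a list of dicts, best first, with "confidence" (0 to 1); they miss things now and then, are a little off and sometimes report something else, mostly with a low value. They report only what shows in the picture. A call takes as long as a camera call. They do not tell look-alikes from the thing itself.
- models.search_frame(camera, label): "position" ([x, y, z] in mm, in world coordinates, good to about 4 mm: the middle of the surface that is visible of it).
- models.mark_of(camera, label): "position" ([x, y, z] in mm, in world coordinates, good to about 4 mm: a listed point, or the origin of a listed thing).
The state is a dict: "t": time; "joints": joint angles; "qvel": joint speeds; "tau": joint torques, N m; "eef_pos": TCP position; "tcp_rot": TCP orientation; "ft_force": force on the tool from outside, world axes, zero at the start; "moment": the same for the moment, N m; "opening": opening from 0.0 (shut) to 1.0 (fully open); "grip_force": force on a finger pad.
Only numpy, scipy, OpenCV 4.12 (cv2) and the standard library are available. Lean on these libraries where they do the work, as an engineer would, in place of code of your own. Each camera call takes 0.05 s, during which the arm holds its last target. There are 200 camera calls.

### The job

Load the last two samples into the tube mixer in run order: first the tube with orange-brown contents into the pocket marked with three dots, then the tube with yellowish contents into the pocket marked with four dots, each let go standing fully down in its pocket; the spare tube stays in the stand. Then take the round cover by its knob, slide it over the mixer's centre spindle, which it hides from view, until it drops on, and press it down against the spring until it sits level on all four caps. The mixer runs only while the cover is pressed, so finish while still holding it fully down; leave everything else as it stands.

Things in the scene. Friction and masses are not known exactly. Their poses are not given: they have to be found in the camera images.
- tube_orange: Closed 50 ml conical tube with orange-brown contents and a green screw cap: 116 mm tall, body 29 mm across tapering to a 12 mm tip over the lowest 19 mm, cap 33 mm across over the top 19 mm; about 60 g. Stands upright in the stand. Origin at the tip's underside, z axis up along the tube. Grip it by the cap.
- tube_yellow: Same kind of tube with pale yellowish contents, in another place of the stand. Origin at the tip's underside, z up.
- tube_spare: Same kind of tube, looks empty and clear, in the remaining place of the stand; it stays there. Which tube stands in which place varies.
- stand: White three-place tube stand, 214 x 70 x 62 mm, fixed. Origin at the centre of its underside; the places lie along its x axis at -65, 0 and +65 mm. A tube standing in it has its tip 6 mm above the bench and its cap top at 122 mm; the holes are 32 mm wide and the upper sheet with the holes ends at 56 mm.
- mixer: Touch-run tube mixer, fixed to the bench: white housing 226 x 186 mm, 28 mm high, with a front deck (display, black dial) on its -x side; on it a dark head block 150 x 150 mm, top at 88 mm above the bench, with four pockets in a square (70 mm apart) round an upright centre spindle. Each pocket has one, two, three or four white dots on the block's edge beside it. Origin on the bench under the spindle, x to the back, y to the left, z up.
- pocket1 (a point): Centre of the floor of the pocket with one dot, 38 mm above the bench, at mixer x +35, y +35 mm; already holds a clear-looking capped tube. All pockets: round, 32 mm wide, 50 mm deep, 2 mm chamfer. A tube that is fully down has its tip on this floor and its cap top 154 mm above the bench.
- pocket2 (a point): The same for the pocket with two dots, at mixer x +35, y -35 mm; already holds a clear-looking capped tube.
- pocket3 (a point): The same for the empty pocket with three dots, at mixer x -35, y -35 mm. The orange-brown tube belongs here.
- pocket4 (a point): The same for the empty pocket with four dots, at mixer x -35, y +35 mm. The yellowish tube belongs here.
- tube_loaded_1: Clear-looking capped tube, same size, already fully down in pocket 1. Origin at its tip. It stays there.
- tube_loaded_2: Clear-looking capped tube, same size, already fully down in pocket 2. Origin at its tip. It stays there.
- spindle_tip (a point): Top of the steel centre spindle, 186 mm above the bench: 12 mm across, its last 8 mm tapering to 6 mm. It stands 24 mm above the sprung orange collar (30 mm across) and 32 mm above the tops of the caps.
- collar (a joint): The sprung orange collar round the spindle, in m: 0 when up (its top 162 mm above the bench), grows as it is pressed down. It resists with about 4 N at the start, 0.8 N more per mm; the cover meets the four caps at 0.008, which stops it. It springs back when let go.
- cover: Round grey cover, 136 mm across and 10 mm thick, with a black ribbed knob 34 mm across in the middle of its top; overall height 59 mm; about 220 g. A blind bore 15 mm wide runs from the underside 46 mm up into the knob. Starts lying flat on the bench, knob up. Origin at the centre of its underside (mouth of the bore), z up; turning it about z makes no difference. On the spindle its underside rests 162 mm above the bench on the collar, pressed down 154 mm on the caps.
- cover_knob (a point): Centre of the top of the cover's knob, 59 mm above the cover's underside. The knob's side is free from 13 mm above the underside to its top.
- beaker: Plastic beaker, 99 mm tall, a bystander.
- tape: Roll of tape, 72 mm across, a bystander.
- marker: Black and white marker pen, 135 mm long, a bystander.
- small_beaker: Small glass beaker, 83 mm tall, a bystander.
- jar: Jar of caps, 78 mm across and 107 mm tall, a bystander.
Things that resemble listed ones, but are neither listed nor needed, are in the scene too. Leave any blue or red look-alike of the tube_yellow alone.

How it is judged (in metres and radians):
On the way, in this order (a step that is already met when the one before it is completed fails the run):
1. the orange-brown tube stands fully down in the three-dot pocket, let go (horizontal distance between tube_orange and pocket3 below 0.006 m and z of tube_orange in the frame of mixer below 0.043 m and angle between tube_orange's own z axis and vertical below 0.1 rad and contact force between the fingers and tube_orange below 0.3 N), for 0.2 s.
2. the yellowish tube stands fully down in the four-dot pocket, let go (horizontal distance between tube_yellow and pocket4 below 0.006 m and z of tube_yellow in the frame of mixer below 0.043 m and angle between tube_yellow's own z axis and vertical below 0.1 rad and contact force between the fingers and tube_yellow below 0.3 N), for 0.2 s.
3. the cover has dropped over the spindle (at least 8 mm on) (horizontal distance between cover and spindle_tip below 0.005 m and z of cover in the frame of mixer below 0.178 m and angle between cover's own z axis and vertical below 0.15 rad), for 0.05 s.
At the end, for the whole second after the job is handed in: Four tubes upright in their own pockets, tip within 5 mm of the floor; cover on the spindle, level within 0.04 rad, at rest, collar pressed more than 6.5 mm of 8 with the fingers bearing on the cover (over 3 N); spare tube moved under 10 mm, bystanders under 30 mm (horizontal distance between tube_loaded_1 and pocket1 below 0.006 m and z of each of tube_loaded_1, tube_loaded_2, tube_orange, tube_yellow in the frame of mixer below 0.043 m and angle between each of tube_loaded_1, tube_loaded_2, tube_orange, tube_yellow's own z axis and vertical below 0.1 rad and horizontal distance between tube_loaded_2 and pocket2 below 0.006 m and horizontal distance between tube_orange and pocket3 below 0.006 m and horizontal distance between tube_yellow and pocket4 below 0.006 m and horizontal distance between cover and spindle_tip below 0.005 m and angle between cover's own z axis and vertical below 0.04 rad and value of joint collar above 0.0065 m and z of cover in the frame of mixer below 0.1565 m and contact force between the fingers and cover above 3 N and linear speed of cover below 0.02 m/s and distance of tube_spare from where it was at the start of the episode below 0.01 m and distance of each of beaker, tape, marker, small_beaker, jar from where it was at the start of the episode below 0.03 m); the arm keeps its last pose, push and grip.
It fails at once if a bystander is knocked away by more than 30 mm (distance of any of beaker, tape, marker, small_beaker, jar from where it was at the start of the episode above 0.03 m).
It fails at once if the spare tube is taken out of the stand or tipped (distance of tube_spare from where it was at the start of the episode above 0.03 m or angle between tube_spare's own z axis and vertical above 0.3 rad).
It fails at once if a tube already loaded is lifted out (z of any of tube_loaded_1, tube_loaded_2 in the frame of mixer above 0.068 m).
It also fails if it takes over 69 s, if anything falls off the work surface, if the arm or the gripper's body presses on something with over 40 N, if the wrist force passes 120 N, or if a joint passes its speed limit or range.

## Working session

There is one attempt and no reset: what is moved stays moved. The work goes in short steps, Python scripts to look and compute and a tool call to move; the robot and the scene stay as the last step left them, time stands still between calls to the robot, and variables do not carry over. Pictures are saved under pics/ and viewed, at most 10 in all, crops included, and the job is handed in when it is done.

Besides the shell and the picture viewer there is one more tool, called by a JSON object that holds its "op" and its "data". arm_command: Moves the arm, as the interface text tells. Scaled input: -1 to 1 covers 0.25 m each way for a shift and pi rad each way for a turn. Its arguments: {"type":"object","properties":{"rows":{"type":"array","items":{"type":"array"}},"claw":{"type":"number"}},"required":["rows"]}

```bash
mkdir -p pics
cat > h.py <<'E'
import numpy as np, cv2
from cell import state, viewer, env, models
def snap(cam,fn=None):
    im,d=viewer.read_camera(cam); c=viewer.get_calibration(cam)
    if fn: cv2.imwrite('pics/'+fn,im[:,:,::-1])
    return im,d,c
def pix2w(c,u,v,z):
    p=cv2.undistortPoints(np.array([[[u,v]]],float),np.array(c['camera_matrix']),np.array(c['dist_coeffs']))[0,0]
    T=np.linalg.inv(c['world_to_cam']); r=T[:3,:3]@np.array([p[0],-p[1],-1]); o=T[:3,3]
    return o+r*(z-o[2])/r[2]
def cloud(d,c):
    h,w=d.shape; u,v=np.meshgrid(np.arange(w),np.arange(h))
    p=cv2.undistortPoints(np.stack([u,v],-1).reshape(-1,1,2).astype(float),np.array(c['camera_matrix']),np.array(c['dist_coeffs']))[:,0]
    z=d.reshape(-1); P=np.stack([p[:,0]*z,-p[:,1]*z,-z,np.ones_like(z)],1)
    return (P@np.linalg.inv(c['world_to_cam']).T)[:,:3].reshape(h,w,3)
E
python3 - <<'E'
from h import *
s=state();print(s)
a=snap('scene');b=snap('side')
cv2.imwrite('pics/a.png',a[0][:,:,::-1]);cv2.imwrite('pics/b.png',b[0][:,:,::-1])
for cam in('scene','side'):
  for n in['tube_orange','tube_yellow','tube_spare','stand','mixer','pocket3','pocket4','pocket1','spindle_tip','cover','cover_knob','jar','beaker','small_beaker','tape','marker']:
    print(cam,n,[(np.round(x['position']).tolist(),round(x['confidence'],2)) for x in models.mark_of(cam,n)][:4])
E
```

```text
{'t': 0.0, 'joints': array([-1.28159010e+00,  4.91562498e-01,  1.55947599e+00, -6.18642165e-06,
        1.09170250e+00, -1.05607240e-01]), 'qvel': array([ 0.00289227, -0.00019784,  0.00046649, -0.00075398, -0.00114892,
       -0.00098638]), 'tau': array([ 2.47409749e-03, -6.12635851e+01, -2.58178121e+01,  6.93100621e-02,
        4.82236978e-02, -6.92578283e-05]), 'eef_pos': array([ 240.33892217, -576.66258705,  214.0507857 ]), 'tcp_rot': array([-3.14045013e+00, -1.15591540e-04,  3.94816257e-01]), 'ft_force': array([ 0.35212961, -0.07023299,  0.43528444]), 'moment': array([ 0.01272091, -0.01478284, -0.00489944]), 'grip_force': 0.0, 'opening': 1.0018004404397074}
scene tube_orange [([531.0, -240.0, 10.0], 0.69)]
scene tube_yellow [([317.0, -242.0, 3.0], 0.86), ([413.0, -281.0, 5.0], 0.61), ([594.0, 87.0, 34.0], 0.39)]
scene tube_spare [([467.0, -257.0, 6.0], 0.52)]
scene stand [([474.0, -259.0, -0.0], 0.73)]
scene mixer [([570.0, 56.0, -1.0], 0.86)]
scene pocket3 [([611.0, 20.0, 38.0], 0.84), ([541.0, 12.0, 39.0], 0.69), ([533.0, 76.0, 36.0], 0.66), ([597.0, 88.0, 34.0], 0.63)]
scene p
[... 1059 characters left out ...]
.0, 38.0], 0.76), ([538.0, 8.0, 38.0], 0.69), ([599.0, 93.0, 37.0], 0.6), ([610.0, 17.0, 38.0], 0.57)]
side pocket1 [([531.0, 81.0, 38.0], 0.76), ([538.0, 8.0, 38.0], 0.69), ([599.0, 93.0, 37.0], 0.6), ([610.0, 17.0, 38.0], 0.57)]
side spindle_tip [([569.0, 51.0, 183.0], 0.76)]
side cover [([515.0, 401.0, -5.0], 0.74)]
side cover_knob [([517.0, 401.0, 56.0], 0.63), ([467.0, -260.0, 8.0], 0.38)]
side jar [([733.0, -270.0, 2.0], 0.84)]
side beaker [([346.0, -458.0, 0.0], 0.91), ([609.0, 17.0, 36.0], 0.63)]
side small_beaker [([733.0, -145.0, 0.0], 0.9)]
side tape [([770.0, 11.0, -2.0], 0.6), ([730.0, -145.0, -2.0], 0.21), ([346.0, -459.0, 2.0], 0.16)]
side marker [([347.0, 318.0, -0.0], 0.84)]
```

View pics/a.png

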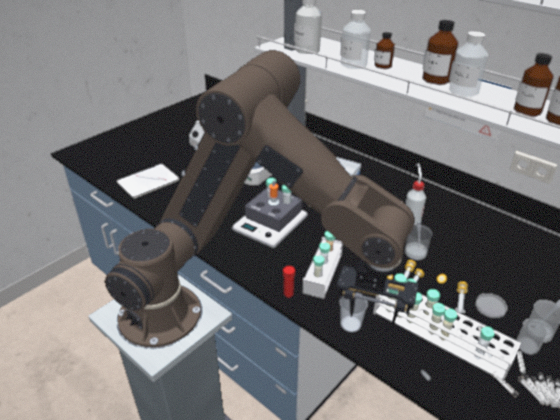

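View pics/b.png

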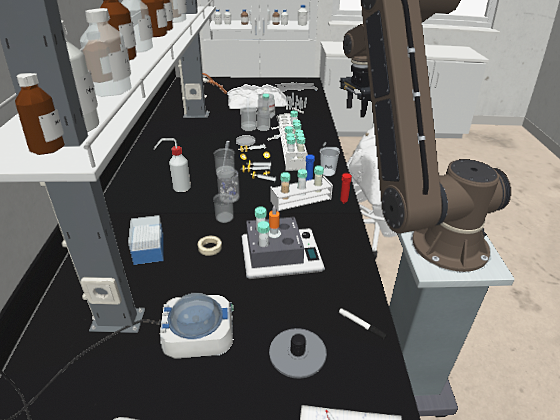

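The scene view shows the stand at about (322,265), with the mixer at (270,212) partly behind the arm. In the side view the stand tubes are at (285,180), (302,178) and (318,175), with a blue tube at (310,165) and a red one at (345,188). The mixer is at (283,240) and the cover at (298,350). Next is one enlarged crop to confirm which tube is which and the dots.

Run:
```python
from h import *
im,d,c=snap('side')
b=im[:,:,::-1]
A=cv2.resize(b[150:215,255:355],None,fx=4,fy=4,interpolation=cv2.INTER_CUBIC)
B=cv2.resize(b[200:280,235:335],None,fx=4,fy=4,interpolation=cv2.INTER_CUBIC)
cv2.imwrite('pics/c.png',np.vstack([A,B])[:, :])
P=cloud(d,c)
# green caps: hsv
hsv=cv2.cvtColor(b.copy(),cv2.COLOR_BGR2HSV)
def comps(P,m,minn=8):
    n,l,st,ce=cv2.connectedComponentsWithStats(m.astype(np.uint8))
    for i in range(1,n):
        if st[i,4]>=minn: 
            q=P[l==i]; print(np.round(ce[i]),st[i,4],'med',np.round(np.median(q,0)),'zmax',round(np.percentile(q[:,2],95)))
m=(hsv[...,0]>65)&(hsv[...,0]<95)&(hsv[...,1]>60)&(P[...,2]>95)&(P[...,2]<170)&(P[...,1]>-320)
comps(P,m)
# knob
k=(P[...,2]>50)&(P[...,2]<66)&(P[...,1]>330)&(P[...,1]<470)&(P[...,0]>450)&(P[...,0]<580); q=P[k]; print('knobtop',len(q),q.mean(0),q.min(0),q.max(0))
k=(abs(P[...,2]-10)<4)&(P[...,1]>300)&(P[...,1]<500)&(P[...,0]>430)&(P[...,0]<600); q=P[k]; print('disc',len(q),np.percentile(q,1,axis=0),np.percentile(q,99,axis=0))
k=(abs(P[...,2]-88)<3)&(P[...,1]>-60)&(P[...,1]<160)&(P[...,0]>460)&(P[...,0]<680); q=P[k][:,:2].astype(np.float32); print('block',len(q),cv2.minAreaRect(q))
print(np.round(viewer.get_calibration('wrist')['world_to_cam'],2), viewer.get_calibration('wrist')['camera_matrix'])
```

```text
[319. 170.] 73 med [ 410. -276.  120.] zmax 123
[302. 173.] 68 med [ 471. -251.  119.] zmax 124
[285. 177.] 78 med [ 531. -229.  119.] zmax 124
[260. 212.] 110 med [609.  26. 152.] zmax 155
[263. 227.] 122 med [600.  97. 152.] zmax 155
knobtop 162 [514.81421933 400.93890739  57.45697279] [498.35632843 378.22538302  50.0900612 ] [531.11216464 415.64014799  63.68711744]
disc 1801 [452.08975678 335.62421626   6.64081206] [579.76351073 463.6649755   13.74673879]
block 1063 ((570.0787353515625, 49.66767501831055), (150.9539337158203, 155.55409240722656), 8.427000999450684)
[[ 3.8000e-01 -9.2000e-01  0.0000e+00 -6.2594e+02]
 [ 8.9000e-01  3.7000e-01 -2.5000e-01  2.8530e+01]
 [ 2.3000e-01  1.0000e-01  9.7000e-01 -3.8966e+02]
 [ 0.0000e+00  0.0000e+00  0.0000e+00  1.0000e+00]] [[378.03196621   0.         277.30256718]
 [  0.         378.03196621 208.67536055]
 [  0.           0.           1.        ]]
```

View pics/c.png

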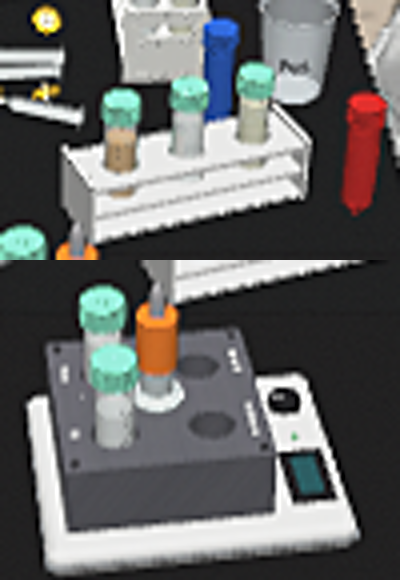

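The crop confirms three candidates in the stand: (285,180) has brown-orange contents and is tube_orange, (302,178) is clear and is the spare, and (318,175) is yellowish and is tube_yellow. The blue and red tubes stand outside the stand. The far empty pocket has three dots and the near one has four. I'm moving above the orange tube now.

{"op": "arm_command", "data": {"rows": [[[0.16,-0.081,0],0.002],[[0.16,-0.081,0],0.002],[[0.16,-0.081,0],0.002],[[0.16,-0.081,0],0.003],[[0.16,-0.081,0],0.003]], "claw": 0.7}}

```text
t: 2.25
eef_pos: [389.2, -407.1, 214.8]
tcp_rot: [3.141, -0.0, 0.356]
ft_force: [0.1, -0.3, 0.0]
opening: 0.71
grip_force: 0.0
```

{"op": "arm_command", "data": {"rows": [[[0.16,-0.081,0],0],[[0.16,-0.081,0],0],[[0.16,-0.081,0],0],[[0.16,-0.081,0],0],[[0.16,-0.081,0],0]]}}

```text
t: 2.75
eef_pos: [541.4, -242.2, 214.8]
tcp_rot: [3.141, -0.0, 0.357]
ft_force: [-0.1, -1.0, 0.1]
opening: 0.701
grip_force: 0.0
```

```bash
cat >> h.py <<'E'
def caps(zlo,zhi,fn=None):
    im,d,c=snap('wrist',fn); P=cloud(d,c)
    hsv=cv2.cvtColor(im,cv2.COLOR_RGB2HSV)
    m=(hsv[...,0]>60)&(hsv[...,0]<100)&(hsv[...,1]>50)&(P[...,2]>zlo)&(P[...,2]<zhi)&(d>0)
    n,l,st,ce=cv2.connectedComponentsWithStats(m.astype(np.uint8))
    for i in range(1,n):
        if st[i,4]>=100:
            q=P[l==i]; (cx,cy),r=cv2.minEnclosingCircle(q[:,:2].astype(np.float32))
            print('cap px',np.round(ce[i]),st[i,4],'circ',round(cx,1),round(cy,1),'r',round(r,1),'z',round(float(np.median(q[:,2])),1))
    return im,d,c,P
def pose():
    s=state(); print('t',round(s['t'],2),np.round(s['eef_pos'],1),'yaw',round(s['tcp_rot'][2],3),'j',np.round(s['joints'],2),'F',np.round(s['ft_force'],1),'open',round(s['opening'],3),'grip',round(s['grip_force'],1)); return s
def delta(x,y,z,yaw):
    s=pose(); p=s['eef_pos']; t=s['tcp_rot'][2]; dx,dy,dz=np.array([x,y,z])-p
    print('units:',np.round([(np.cos(t)*dx+np.sin(t)*dy)/250,(np.sin(t)*dx-np.cos(t)*dy)/250,-dz/250,-(yaw-t)/np.pi],3),'len',round(np.linalg.norm([dx,dy,dz])))
E
python3 - <<'E'
from h import *
pose(); caps(116,128,'d.png')
E
```

```text
t 2.75 [ 541.4 -242.2  214.8] yaw 0.357 j [-0.53  0.45  1.64 -0.    1.06  0.68] F [-0.1 -1.   0.1] open 0.701 grip 0.0
cap px [265. 221.] 1569 circ 534.1 -233.6 r 16.8 z 121.6
cap px [268. 284.] 133 circ 485.1 -253.6 r 10.9 z 120.2
```

View pics/d.png

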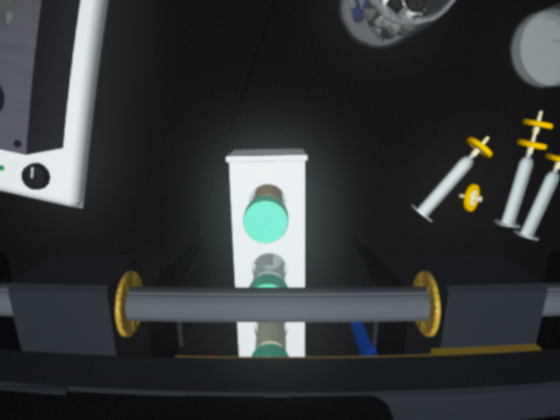

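Orange cap is at (265,221), measured (534.1,-233.6) with its top at 121.6 and r = 16.8, as expected. Going down to grip it.

{"op": "arm_command", "data": {"rows": [[[-0.015,-0.042,0.04],0],[[0,0,0.11],0],[[0,0,0.12],0],[[0,0,0.12],0],[[0,0,0.095],0]]}}

```text
t: 3.3
eef_pos: [532.8, -235.0, 91.9]
tcp_rot: [-3.141, 0.0, 0.357]
ft_force: [0.9, -0.5, -0.4]
opening: 0.698
grip_force: 0.0
```

{"op": "arm_command", "data": {"rows": [[[0,0,0],0],[[0,0,0],0],[[0,0,0],0],[[0,0,0],0],[[0,0,0],0]], "claw": 0}}

```text
t: 3.8
eef_pos: [533.5, -235.4, 94.4]
tcp_rot: [3.14, -0.001, 0.357]
ft_force: [-0.3, -1.0, 3.1]
opening: 0.343
grip_force: 30.1
```

{"op": "arm_command", "data": {"rows": [[[0,0,0],0],[[0,0,-0.05],0],[[0,0,-0.15],0],[[0,0,-0.2],0],[[0,0,-0.15],0]]}}

```text
t: 4.3
eef_pos: [533.2, -235.2, 234.3]
tcp_rot: [3.14, -0.001, 0.357]
ft_force: [0.5, 0.4, -0.8]
opening: 0.342
grip_force: 30.0
```

{"op": "arm_command", "data": {"rows": [[[0.049,-0.116,0],0.0134],[[0.044,-0.118,0],0.0134],[[0.039,-0.119,0],0.0134],[[0.034,-0.121,0],0.0134],[[0.029,-0.122,0],0.0134]]}}

```text
t: 4.8
eef_pos: [539.6, -77.0, 231.7]
tcp_rot: [3.141, -0.0, 0.145]
ft_force: [1.0, -0.6, -1.1]
opening: 0.341
grip_force: 30.0
```

```bash
cat >> h.py <<'E'
def mixer(fn=None):
    im,d,c=snap('wrist',fn); P=cloud(d,c)
    k=(abs(P[...,2]-88)<3)&(d>0)
    n,l,st,ce=cv2.connectedComponentsWithStats(k.astype(np.uint8)); i=1+np.argmax(st[1:,4])
    q=P[l==i]; print('block',len(q),cv2.minAreaRect(q[:,:2].astype(np.float32)),'z',np.median(q[:,2]))
    # raster top view of the block plane, look for holes
    G=np.zeros((240,240),np.uint8); ix=((q[:,:2]-[450,-70])).round().astype(int); ok=((ix>=0)&(ix<240)).all(1); G[ix[ok,1],ix[ok,0]]=255
    G=cv2.morphologyEx(G,cv2.MORPH_CLOSE,np.ones((5,5)))
    cs,_=cv2.findContours(G,cv2.RETR_CCOMP,cv2.CHAIN_APPROX_NONE)
    for a in cs:
        A=cv2.contourArea(a)
        if 300<A<2000: (x,y),r=cv2.minEnclosingCircle(a); print('hole',x+450,y-70,'r',r,'A',A)
    return im,d,c,P
E
python3 - <<'E'
from h import *
pose(); im,d,c,P=mixer('e.png')
E
```

```text
t 4.8 [539.6 -77.  231.7] yaw 0.145 j [-0.26  0.36  1.73 -0.    1.05  1.16] F [ 1.  -0.6 -1.1] open 0.341 grip 30.0
block 20616 ((569.6846923828125, 52.50926208496094), (150.6597900390625, 152.02310180664062), 8.383134841918945) z 88.54675994278875
hole 610.371826171875 36.71772003173828 r 29.04868507385254 A 1877.5
hole 540.0 12.5 r 16.77060890197754 A 793.0
```

View pics/e.png

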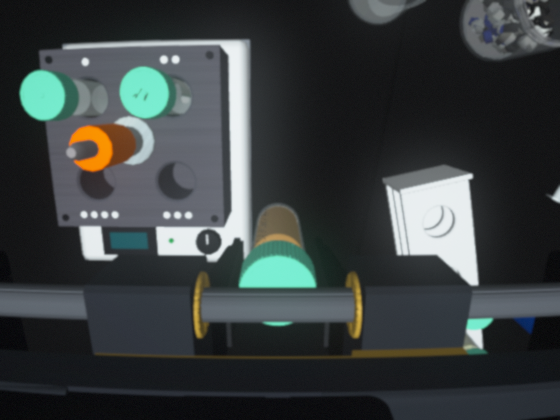

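Mixer: three-dot pocket at about (180,178), four-dot pocket at (98,180). The orange tube hangs straight at (278,265). Next I check the camera bias against the held cap.

Run:
```python
from h import *
s=pose(); im,d,c,P=mixer()
hsv=cv2.cvtColor(im,cv2.COLOR_RGB2HSV)
m=(hsv[...,0]>60)&(hsv[...,0]<100)&(hsv[...,1]>50)&(d>0)&(abs(P[...,2]-s['eef_pos'][2]-19)<25)
m[:,:220]=0; m[:,340:]=0
q=P[m]-s['eef_pos']; t=s['tcp_rot'][2]
X=q[:,0]*np.cos(t)+q[:,1]*np.sin(t); Y=q[:,0]*np.sin(t)-q[:,1]*np.cos(t)
print('cap held toolx',np.percentile(X,[1,99]),'tooly',np.percentile(Y,[1,99]),'z',np.percentile(q[:,2],[1,50,99]))
# held tube body
m=(d>0)&(P[...,2]<s['eef_pos'][2]-5)&(P[...,2]>s['eef_pos'][2]-85)
m[:,:230]=0; m[:,330:]=0; m[:200]=0
q=P[m]-s['eef_pos'];X=q[:,0]*np.cos(t)+q[:,1]*np.sin(t); Y=q[:,0]*np.sin(t)-q[:,1]*np.cos(t)
for a in range(-80,0,15):
    k=(q[:,2]>a)&(q[:,2]<a+15)
    if k.sum()>20: print(a,k.sum(),'x max',np.percentile(X[k],98),'y',np.percentile(Y[k],[2,98]))
delta(540,11.5,232,0.147)
```

```text
t 4.85 [539.5 -73.5 231.8] yaw 0.144 j [-0.26  0.36  1.74  0.    1.05  1.17] F [-0.3  3.1 -0.6] open 0.34 grip 30.0
block 20717 ((569.1448974609375, 47.020172119140625), (150.66297912597656, 151.33929443359375), 8.115209579467773) z 88.29057586557718
hole 608.7606353759766 31.02649688720703 r 28.512121200561523 A 1844.5
hole 540.0 6.9375 r 16.60970115661621 A 797.5
cap held toolx [-18.21054791  13.02731615] tooly [-16.05068618  25.98512309] z [ 4.16928886 26.94876869 43.11064075]
-80 108 x max 10.86223223144084 y [-9.69301839 15.86628756]
-65 233 x max 10.944256570414922 y [-9.48408592 15.80693977]
-50 291 x max 10.960026355176627 y [-10.00711785  15.91118729]
-35 344 x max 10.92371600140893 y [-9.96690296 16.07467584]
-20 440 x max 11.052664535407235 y [-9.99278302 15.68702668]
t 4.9 [539.6 -75.4 231.8] yaw 0.148 j [-0.26  0.36  1.73  0.    1.05  1.16] F [-0.3  0.2 -1.1] open 0.34 grip 30.0
units: [ 0.053 -0.344 -0.001  0.   ] len 87
```

Run:
```python
from h import *
import h
viewer.read_camera('wrist');viewer.read_camera('wrist')
s=pose(); c0=viewer.get_calibration('wrist')
im,d,c,P=mixer(); P=cloud(d,c0); pose()
k=(abs(P[...,2]-88)<3)&(d>0);n,l,st,ce=cv2.connectedComponentsWithStats(k.astype(np.uint8)); i=1+np.argmax(st[1:,4])
print(cv2.minAreaRect(P[l==i][:,:2].astype(np.float32)))
t=s['tcp_rot'][2]
m=(d>0)&(P[...,2]<s['eef_pos'][2]-5)&(P[...,2]>s['eef_pos'][2]-65)
m[:,:230]=0; m[:,330:]=0; m[:200]=0
q=P[m]-s['eef_pos'];X=q[:,0]*np.cos(t)+q[:,1]*np.sin(t); Y=q[:,0]*np.sin(t)-q[:,1]*np.cos(t)
from scipy.optimize import least_squares
f=least_squares(lambda p:np.hypot(X-p[0],Y-p[1])-14.5,[0,0],loss='soft_l1'); print('tube axis in tool',f.x,'rms',np.sqrt((f.fun**2).mean()),len(X),np.percentile(X,[2,50,98]),np.percentile(Y,[2,50,98]))
hsv=cv2.cvtColor(im,cv2.COLOR_RGB2HSV)
m=(hsv[...,0]>60)&(hsv[...,0]<100)&(hsv[...,1]>50)&(d>0)&(abs(P[...,2]-s['eef_pos'][2]-28.5)<2.5); m[:,:230]=0; m[:,330:]=0
q=P[m]-s['eef_pos'];X=q[:,0]*np.cos(t)+q[:,1]*np.sin(t); Y=q[:,0]*np.sin(t)-q[:,1]*np.cos(t);print('captop',len(X),X.min(),X.max(),Y.min(),Y.max(),np.median(q[:,2]))
```

```text
t 5.0 [539.9 -78.  231.6] yaw 0.149 j [-0.26  0.36  1.73 -0.    1.05  1.16] F [ 0.2 -0.3 -1.2] open 0.34 grip 30.0
block 20600 ((569.6160278320312, 48.287662506103516), (151.04815673828125, 151.2890167236328), 7.819877624511719) z 88.20839494916956
hole 540.1661605834961 8.317222595214844 r 16.51187515258789 A 785.5
t 5.05 [539.9 -78.6 231.4] yaw 0.148 j [-0.27  0.36  1.73 -0.    1.05  1.16] F [ 0.2 -1.   0.7] open 0.342 grip 30.0
((569.4774169921875, 48.96641159057617), (151.0481414794922, 151.28903198242188), 7.880600452423096)
tube axis in tool [-3.56173645  1.13415068] rms 0.15329821603884236 1307 [ 1.95756488  9.44804842 11.12553966] [-11.78770944   1.25163857  14.02687595]
captop 2148 -19.42044889301148 13.276432511110755 -18.14635146912225 21.960590426496005 27.29165444250839
```

{"op": "arm_command", "data": {"rows": [[[0.016,-0.086,0],0],[[0.019,-0.112,0],0],[[0.016,-0.086,0],0],[[0.008,-0.04,0],0],[[0.004,-0.02,0],0]]}}

```text
t: 5.55
eef_pos: [543.1, 8.9, 230.9]
tcp_rot: [3.141, -0.0, 0.147]
ft_force: [0.3, -0.2, -0.9]
opening: 0.34
grip_force: 30.0
```

{"op": "arm_command", "data": {"rows": [[[0,0,0.04],0],[[0,0,0.06],0],[[0,0,0.04],0],[[0,0,0],0],[[0,0,0],0]]}}

```text
t: 6.05
eef_pos: [543.0, 8.6, 195.8]
tcp_rot: [3.142, 0.0, 0.146]
ft_force: [-0.1, 0.8, -0.7]
opening: 0.338
grip_force: 30.0
```

```bash
cat >> h.py <<'E'
from scipy.optimize import least_squares
def rel(yc=None):
    s=pose(); c0=viewer.get_calibration('wrist'); im,d=viewer.read_camera('wrist'); P=cloud(d,c0)
    k=(abs(P[...,2]-88)<3)&(d>0);n,l,st,ce=cv2.connectedComponentsWithStats(k.astype(np.uint8)); i=1+np.argmax(st[1:,4])
    print('block',st[i,4],cv2.minAreaRect(P[l==i][:,:2].astype(np.float32)))
    t=s['tcp_rot'][2]
    m=(d>0)&(P[...,2]<s['eef_pos'][2]-5)&(P[...,2]>max(94,s['eef_pos'][2]-65)); m[:200]=0
    m&=(np.hypot(P[...,0]-s['eef_pos'][0],P[...,1]-s['eef_pos'][1])<24)
    q=P[m]-s['eef_pos'];X=q[:,0]*np.cos(t)+q[:,1]*np.sin(t); Y=q[:,0]*np.sin(t)-q[:,1]*np.cos(t)
    f=least_squares(lambda p:np.hypot(X-p[0],Y-p[1])-14.5,[0,0],loss='soft_l1'); a,b=f.x
    print('tube in tool',f.x,len(X),'world',s['eef_pos'][:2]+[a*np.cos(t)+b*np.sin(t),a*np.sin(t)-b*np.cos(t)])
    return im,d,P
E
python3 - <<'E'
from h import *
im,d,P=rel(); cv2.imwrite('pics/f.png',im[:,:,::-1])
E
```

```text
t 6.05 [543.    8.6 195.8] yaw 0.146 j [-0.11  0.4   1.78 -0.    0.96  1.32] F [-0.1  0.8 -0.7] open 0.338 grip 30.0
block 25219 ((569.5997314453125, 48.7742805480957), (149.8900604248047, 150.94932556152344), 7.793385982513428)
tube in tool [-3.57412538  1.11819375] 1312 world [539.64424723   6.95656833]
```

View pics/f.png

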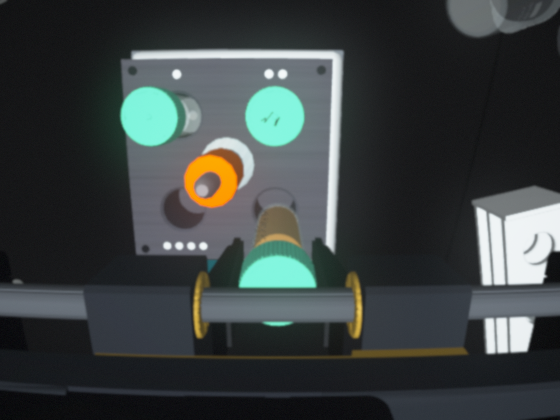

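The tube is over the three-dot hole at (277,205), about 2.3 mm short in y. Correcting that and inserting.

{"op": "arm_command", "data": {"rows": [[[0.001,-0.009,0.02],0],[[0,0,0.05],0],[[0,0,0.06],0],[[0,0,0.06],0],[[0,0,0.03],0]]}}

```text
t: 6.6
eef_pos: [542.2, 11.5, 139.2]
tcp_rot: [-3.141, 0.002, 0.147]
ft_force: [0.6, -0.1, -0.8]
opening: 0.341
grip_force: 30.0
```

{"op": "arm_command", "data": {"rows": [[[0,0,0.03],0],[[0,0,0.02],0],[[0,0,0.008],0],[[0,0,0],0],[[0,0,0],0]]}}

```text
t: 7.1
eef_pos: [543.0, 11.3, 126.6]
tcp_rot: [3.141, -0.001, 0.147]
ft_force: [0.1, 0.1, -0.7]
opening: 0.338
grip_force: 30.0
```

{"op": "arm_command", "data": {"rows": [[[0,0,0],0],[[0,0,0],0],[[0,0,0],0],[[0,0,0],0],[[0,0,0],0]], "claw": 0.55}}

```text
t: 7.6
eef_pos: [542.8, 11.3, 126.4]
tcp_rot: [3.142, -0.0, 0.147]
ft_force: [0.9, -0.4, -0.2]
opening: 0.548
grip_force: 0.0
```

{"op": "arm_command", "data": {"rows": [[[0,0,-0.1],0],[[0,0,-0.15],0],[[0,0,-0.15],0],[[-0.088,0.135,0],0],[[-0.088,0.135,0],0]]}}

```text
t: 8.1
eef_pos: [509.1, -62.1, 227.4]
tcp_rot: [3.141, -0.002, 0.149]
ft_force: [-0.3, -0.5, -0.3]
opening: 0.548
grip_force: 0.0
```

{"op": "arm_command", "data": {"rows": [[[-0.088,0.135,0],0],[[-0.088,0.135,0],0],[[-0.088,0.135,0],0],[[-0.088,0.135,0],0],[[-0.088,0.135,0],0]], "claw": 0.7}}

```text
t: 8.6
eef_pos: [424.1, -246.2, 226.5]
tcp_rot: [3.141, -0.0, 0.147]
ft_force: [0.4, 0.1, 0.6]
opening: 0.701
grip_force: 0.0
```

{"op": "arm_command", "data": {"rows": [[[-0.05,0.09,0],0],[[-0.03,0.045,0],-0.033],[[0,0,0],-0.034],[[0,0,0],0],[[0,0,0],0]]}}

```text
t: 9.1
eef_pos: [410.2, -281.0, 226.4]
tcp_rot: [3.142, -0.0, 0.354]
ft_force: [0.4, 0.5, -0.1]
opening: 0.703
grip_force: 0.0
```

Run:
```python
from h import *
for i in range(3): viewer.read_camera('wrist')
s=pose(); caps(116,128)
im,d,c=snap('side'); P=cloud(d,c); hsv=cv2.cvtColor(im,cv2.COLOR_RGB2HSV)
m=(hsv[...,0]>65)&(hsv[...,0]<95)&(hsv[...,1]>60)&(P[...,1]>-60)&(P[...,1]<140)
n,l,st,ce=cv2.connectedComponentsWithStats(m.astype(np.uint8))
for i in range(1,n):
    if st[i,4]>8: q=P[l==i]; print(np.round(ce[i]),st[i,4],np.round(np.median(q,0)),np.percentile(q[:,2],[5,95]))
```

```text
t 9.25 [ 410.3 -280.9  226.4] yaw 0.356 j [-0.73  0.3   1.85 -0.    1.    0.48] F [0.8 0.  0. ] open 0.699 grip 0.0
cap px [280. 121.] 1617 circ 470.0 -261.7 r 16.3 z 121.7
cap px [281. 208.] 1473 circ 409.4 -285.5 r 17.0 z 121.6
cap px [554. 244.] 155 circ 460.4 -509.0 r 9.4 z 119.8
[260. 212.] 109 [609.  28. 152.] [138.70690984 155.04990624]
[284. 211.] 102 [540.  19. 152.] [138.79271241 154.87026254]
[263. 227.] 125 [600.  97. 152.] [136.54042601 155.28209871]
[311. 253.] 58 [458.  65.  30.] [26.83500045 32.08722103]
```

The orange tube is seated: its cap top is at 155, the same as its neighbours. The yellow cap is at (281,208), measured (409.4,-285.5), 65 mm from the spare. Gripping the yellow tube.

{"op": "arm_command", "data": {"rows": [[[-0.009,0.012,0.06],0],[[0,0,0.13],0],[[0,0,0.15],0],[[0,0,0.12],0],[[0,0,0.068],0]]}}

```text
t: 9.85
eef_pos: [408.6, -284.1, 92.3]
tcp_rot: [-3.14, 0.001, 0.357]
ft_force: [1.3, 0.2, 0.6]
opening: 0.701
grip_force: 0.0
```

{"op": "arm_command", "data": {"rows": [[[0,0,0],0],[[0,0,0],0],[[0,0,0],0],[[0,0,0],0],[[0,0,0],0]], "claw": 0}}

```text
t: 10.35
eef_pos: [409.3, -285.0, 95.2]
tcp_rot: [3.14, -0.001, 0.357]
ft_force: [0.2, -0.1, 1.7]
opening: 0.339
grip_force: 30.1
```

{"op": "arm_command", "data": {"rows": [[[0,0,0],0],[[0,0,-0.1],0],[[0,0,-0.19],0],[[0,0,-0.19],0],[[0,0,-0.18],0]]}}

```text
t: 10.85
eef_pos: [408.8, -284.5, 261.6]
tcp_rot: [3.141, -0.0, 0.357]
ft_force: [1.2, 0.9, -1.0]
opening: 0.342
grip_force: 30.0
```

{"op": "arm_command", "data": {"rows": [[[0.085,-0.105,0],0],[[0.11,-0.136,0],0],[[0.11,-0.136,0],0],[[0.11,-0.136,0],0],[[0.11,-0.136,0],0]]}}

```text
t: 11.35
eef_pos: [475.5, -85.2, 259.6]
tcp_rot: [3.141, -0.0, 0.357]
ft_force: [0.6, -0.6, -1.3]
opening: 0.339
grip_force: 30.0
```

{"op": "arm_command", "data": {"rows": [[[0.11,-0.136,0],0],[[0.11,-0.136,0],0],[[0.11,-0.136,0],0],[[0.07,-0.087,0],0],[[0.04,-0.049,0],0]]}}

```text
t: 11.85
eef_pos: [531.1, 81.0, 259.3]
tcp_rot: [-3.142, 0.0, 0.359]
ft_force: [0.1, -0.3, -0.0]
opening: 0.335
grip_force: 30.0
```

{"op": "arm_command", "data": {"rows": [[[0,0,0],0.033],[[0,0,0],0.034],[[0,0,0.1],0],[[0,0,0.08],0],[[0,0,0],0]]}}

```text
t: 12.35
eef_pos: [529.7, 78.3, 212.4]
tcp_rot: [-3.141, 0.004, 0.146]
ft_force: [-0.5, -0.1, -0.2]
opening: 0.342
grip_force: 30.0
```

Run:
```python
from h import *
for i in range(3): viewer.read_camera('wrist')
im,d,P=rel(); cv2.imwrite('pics/g.png',im[:,:,::-1]); pose()
```

```text
t 12.5 [531.3  78.7 215.3] yaw 0.146 j [ 0.02  0.37  1.77 -0.    1.    1.45] F [ 0.4  0.  -0.1] open 0.342 grip 30.0
block 21155 ((569.547119140625, 48.55678939819336), (150.6019287109375, 150.72132873535156), 8.070571899414062)
tube in tool [0.08788644 0.81047281] 1239 world [531.46137578  77.86582484]
t 12.55 [531.3  78.7 215.4] yaw 0.146 j [ 0.02  0.37  1.77 -0.    1.    1.45] F [-0.4 -0.2 -0. ] open 0.344 grip 30.0
```

View pics/g.png

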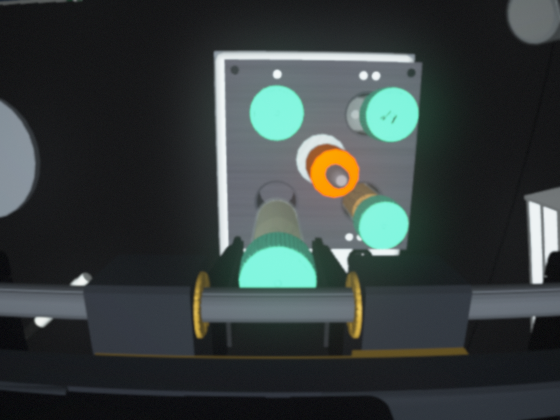

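The four-dot hole is below the tube at (277,195), and the orange tube stands at (380,222). Small correction, then insert.

{"op": "arm_command", "data": {"rows": [[[-0.006,-0.002,0.03],0],[[0,0,0.07],0],[[0,0,0.08],0],[[0,0,0.07],0],[[0,0,0.05],0]]}}

```text
t: 13.05
eef_pos: [529.0, 79.2, 138.4]
tcp_rot: [3.142, 0.0, 0.147]
ft_force: [-0.0, -0.5, -0.8]
opening: 0.338
grip_force: 30.0
```

{"op": "arm_command", "data": {"rows": [[[0,0,0.03],0],[[0,0,0.016],0],[[0,0,0.007],0],[[0,0,0],0],[[0,0,0],0]]}}

```text
t: 13.55
eef_pos: [529.9, 79.3, 127.1]
tcp_rot: [3.141, -0.002, 0.147]
ft_force: [-0.7, 0.8, 6.6]
opening: 0.343
grip_force: 30.0
```

{"op": "arm_command", "data": {"rows": [[[0,0,0],0],[[0,0,0],0],[[0,0,0],0],[[0,0,0],0],[[0,0,0],0]], "claw": 0.55}}

```text
t: 14.05
eef_pos: [529.3, 79.2, 126.0]
tcp_rot: [3.141, 0.0, 0.147]
ft_force: [0.4, 1.0, -0.8]
opening: 0.55
grip_force: 0.0
```

{"op": "arm_command", "data": {"rows": [[[0,0,-0.1],0],[[0,0,-0.15],0],[[0,0,-0.15],0],[[0.016,-0.16,0],0],[[0.016,-0.16,0],0]]}}

```text
t: 14.55
eef_pos: [526.0, 159.9, 227.4]
tcp_rot: [3.142, -0.003, 0.144]
ft_force: [0.1, 0.6, -0.1]
opening: 0.55
grip_force: 0.0
```

{"op": "arm_command", "data": {"rows": [[[0.016,-0.16,0],0],[[0.016,-0.16,0],0],[[0.016,-0.16,0],0],[[0.016,-0.16,0],0],[[0.016,-0.16,0],0]], "claw": 0.7}}

```text
t: 15.05
eef_pos: [515.7, 362.0, 226.0]
tcp_rot: [3.141, 0.0, 0.147]
ft_force: [1.4, -1.0, 0.5]
opening: 0.699
grip_force: 0.0
```

{"op": "arm_command", "data": {"rows": [[[0.01,-0.1,0],0],[[0.006,-0.057,0.02],0],[[0,0,0.04],0],[[0,0,0.02],0],[[0,0,0],0]]}}

```text
t: 15.55
eef_pos: [514.3, 398.3, 204.9]
tcp_rot: [3.14, 0.002, 0.145]
ft_force: [-0.1, 0.3, 1.0]
opening: 0.703
grip_force: 0.0
```

Run:
```python
from h import *
im,d,c=snap('side'); P=cloud(d,c); hsv=cv2.cvtColor(im,cv2.COLOR_RGB2HSV)
m=(hsv[...,0]>65)&(hsv[...,0]<95)&(hsv[...,1]>60)&(P[...,1]>-60)&(P[...,1]<140)&(P[...,2]>100)
n,l,st,ce=cv2.connectedComponentsWithStats(m.astype(np.uint8))
for i in range(1,n):
    if st[i,4]>8: q=P[l==i]; print(np.round(ce[i]),st[i,4],np.round(np.median(q,0)),np.percentile(q[:,2],[5,95]))
for i in range(3): viewer.read_camera('wrist')
s=pose(); im,d,c=snap('wrist','i.png'); P=cloud(d,c)
near=(np.hypot(P[...,0]-515.5,P[...,1]-400)<100)&(d>0)
k=near&(P[...,2]>52)&(P[...,2]<66)
n,l,st,ce=cv2.connectedComponentsWithStats(k.astype(np.uint8))
for i in range(1,n):
    if st[i,4]>100: q=P[l==i]; print('knob',np.round(ce[i]),st[i,4],cv2.minEnclosingCircle(q[:,:2].astype(np.float32)),np.median(q[:,2]))
k=near&(abs(P[...,2]-10)<4); q=P[k]; print('disc',len(q),cv2.minEnclosingCircle(q[:,:2].astype(np.float32)))
```

```text
[260. 212.] 110 [609.  28. 152.] [138.82623697 155.39888092]
[281. 211.] 34 [549.  20. 152.] [139.70869381 154.89761092]
[263. 227.] 121 [600.  96. 152.] [137.55492515 155.55772954]
t 15.75 [514.7 399.1 206.5] yaw 0.146 j [ 0.56  0.54  1.5  -0.    1.11  1.98] F [-0.1  0.2 -0.2] open 0.7 grip 0.0
knob [278. 194.] 1139 ((514.531494140625, 398.0123291015625), 16.955928802490234) 57.93261186223293
disc 12856 ((514.64697265625, 397.96295166015625), 68.18722534179688)
```

View pics/i.png

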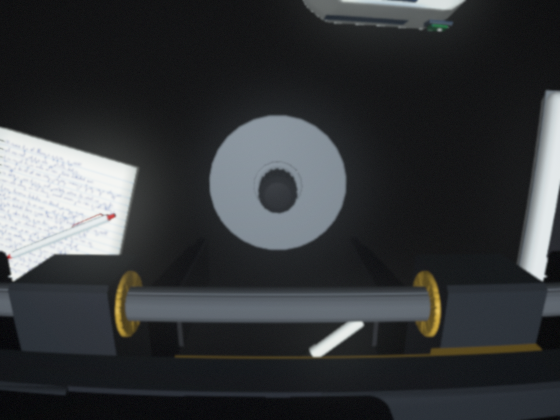

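The cover's disc (278,183, r = 68) and knob (278,194) are centred under the gripper. Descending to the knob.

{"op": "arm_command", "data": {"rows": [[[0,0,0.1],0],[[0,0,0.17],0],[[0,0,0.17],0],[[0,0,0.16],0],[[0,0,0.08],0]]}}

```text
t: 16.3
eef_pos: [513.4, 398.8, 33.0]
tcp_rot: [3.14, 0.003, 0.146]
ft_force: [-0.2, -0.1, 0.2]
opening: 0.699
grip_force: 0.0
```

{"op": "arm_command", "data": {"rows": [[[0,0,0.05],0],[[0,0,0.032],0],[[0,0,0],0],[[0,0,0],0],[[0,0,0],0]]}}

```text
t: 16.8
eef_pos: [514.8, 400.1, 16.8]
tcp_rot: [-3.141, -0.002, 0.147]
ft_force: [-0.4, -0.5, -0.2]
opening: 0.699
grip_force: 0.0
```

{"op": "arm_command", "data": {"rows": [[[0,0,0],0],[[0,0,0],0],[[0,0,0],0],[[0,0,0],0],[[0,0,0],0]], "claw": 0}}

```text
t: 17.3
eef_pos: [514.3, 399.7, 15.6]
tcp_rot: [3.141, -0.0, 0.147]
ft_force: [0.2, -1.3, 1.3]
opening: 0.356
grip_force: 30.0
```

{"op": "arm_command", "data": {"rows": [[[0,0,-0.1],0],[[0,0,-0.19],0],[[0,0,-0.2],0],[[0,0,-0.2],0],[[0,0,-0.19],0]]}}

```text
t: 17.8
eef_pos: [513.9, 399.5, 237.6]
tcp_rot: [3.141, 0.0, 0.147]
ft_force: [0.6, 0.1, -2.1]
opening: 0.365
grip_force: 30.0
```

{"op": "arm_command", "data": {"rows": [[[0,0.1,0],0],[[0,0.18,0],0],[[0,0.18,0],0],[[0,0.18,0],0],[[0.004,0.18,0],0]]}}

```text
t: 18.3
eef_pos: [544.9, 195.4, 235.4]
tcp_rot: [3.141, 0.001, 0.147]
ft_force: [0.4, -0.2, -3.4]
opening: 0.36
grip_force: 30.0
```

{"op": "arm_command", "data": {"rows": [[[0.004,0.18,0],0],[[0.004,0.18,0],0],[[0,0.13,0],0],[[0,0.07,0],0],[[0,0.036,0],0]]}}

```text
t: 18.8
eef_pos: [569.0, 48.4, 235.3]
tcp_rot: [3.142, 0.001, 0.145]
ft_force: [-0.6, -0.1, -2.0]
opening: 0.359
grip_force: 30.0
```

{"op": "arm_command", "data": {"rows": [[[0,0,0],0],[[0,0,0],0],[[0,0,0],0],[[0,0,0],0],[[0,0,0],0]]}}

```text
t: 19.3
eef_pos: [568.9, 50.7, 235.6]
tcp_rot: [3.142, 0.0, 0.148]
ft_force: [0.9, -0.4, -2.5]
opening: 0.359
grip_force: 30.0
```

Run:
```python
from h import *
delta(569.5,49.8,206,0.147)
im,d,c=snap('side'); P=cloud(d,c); s=state(); z=s['eef_pos'][2]-15.6
g=(P[...,2]>z+2)&(P[...,2]<z+14)&(P[...,1]>-40)&(P[...,1]<140)&(P[...,0]>480)&(P[...,0]<660)
q=P[g]; print('cover disc',len(q),np.percentile(q,[1,99],axis=0)); 
top=P[g&(P[...,2]>z+7)]; A=np.c_[top[:,:2],np.ones(len(top))]; r=np.linalg.lstsq(A,top[:,2],rcond=None)[0]; print('plane',r, cv2.minEnclosingCircle(top[:,:2].astype(np.float32)))
b=im[150:290,200:370,::-1]; cv2.imwrite('pics/j.png',cv2.resize(b,None,fx=4,fy=4,interpolation=cv2.INTER_CUBIC))
```

```text
t 19.3 [568.9  50.7 235.6] yaw 0.148 j [-0.03  0.39  1.67 -0.    1.08  1.4 ] F [ 0.9 -0.4 -2.5] open 0.359 grip 30.0
units: [0.002 0.004 0.118 0.   ] len 30
cover disc 955 [[505.96185204  -3.40477769 222.98828126]
 [632.64928118 117.74747349 233.34578222]]
plane [-9.06874480e-04 -1.12954990e-03  2.30874326e+02] ((569.8206787109375, 50.89580535888672), 69.29131317138672)
```

View pics/j.png

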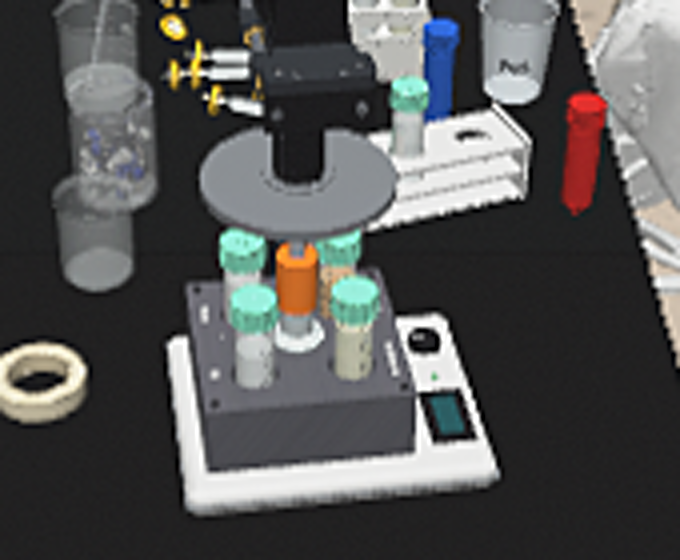

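All four tubes stand in their pockets, and the cover is level over the spindle at (297,245). Lowering it onto the tip while watching the force.

{"op": "arm_command", "data": {"rows": [[[0.002,0.004,0.03],0],[[0,0,0.05],0],[[0,0,0.04],0],[[0,0,0.02],0],[[0,0,0],0]]}}

```text
t: 19.85
eef_pos: [569.3, 49.0, 199.4]
tcp_rot: [-3.141, 0.002, 0.147]
ft_force: [-0.7, -0.1, -2.0]
opening: 0.361
grip_force: 30.0
```

{"op": "arm_command", "data": {"rows": [[[0,0,0.01],0],[[0,0,0.01],0],[[0,0,0.01],0],[[0,0,0],0],[[0,0,0],0]]}}

```text
t: 20.35
eef_pos: [569.7, 49.1, 193.2]
tcp_rot: [3.141, -0.0, 0.147]
ft_force: [0.4, -0.1, -1.8]
opening: 0.363
grip_force: 30.0
```

The bore is on, with the underside at about 177.6 and no contact force. Continuing to the collar and then pressing.

{"op": "arm_command", "data": {"rows": [[[0,0,0.01],0],[[0,0,0.02],0],[[0,0,0.02],0],[[0,0,0.01],0],[[0,0,0],0]]}}

```text
t: 20.85
eef_pos: [569.6, 49.1, 177.8]
tcp_rot: [-3.142, 0.0, 0.147]
ft_force: [0.4, 0.9, -1.6]
opening: 0.361
grip_force: 30.0
```

{"op": "arm_command", "data": {"rows": [[[0,0,0.01],0],[[0,0,0.01],0],[[0,0,0.01],0],[[0,0,0.006],0],[[0,0,0],0]]}}

```text
t: 21.35
eef_pos: [569.9, 49.1, 169.6]
tcp_rot: [3.141, -0.001, 0.147]
ft_force: [-1.6, 0.5, 7.8]
opening: 0.357
grip_force: 30.0
```

{"op": "arm_command", "data": {"rows": [[[0,0,0.003],0],[[0,0,0.003],0],[[0,0,0],0],[[0,0,0],0],[[0,0,0],0]]}}

```text
t: 21.85
eef_pos: [570.0, 49.1, 169.0]
tcp_rot: [3.141, -0.002, 0.147]
ft_force: [-4.7, 0.5, 15.6]
opening: 0.357
grip_force: 30.0
```

Run:
```python
from h import *
for i in range(4): viewer.read_camera('side')
s=pose(); im,d,c=snap('side'); P=cloud(d,c)
g=(P[...,2]>159)&(P[...,2]<170)&(P[...,1]>-30)&(P[...,1]<130)&(P[...,0]>490)&(P[...,0]<650)
q=P[g]; r=np.linalg.lstsq(np.c_[q[:,:2]-q[:,:2].mean(0),np.ones(len(q))],q[:,2],rcond=None)[0]; print(len(q),'top plane',r,cv2.minEnclosingCircle(q[:,:2].astype(np.float32)))
```

```text
t 22.05 [570.   49.1 169. ] yaw 0.147 j [-0.03  0.47  1.74 -0.    0.93  1.39] F [-4.7  0.  14.4] open 0.364 grip 30.0
883 top plane [-6.85745249e-05 -6.49989316e-03  1.63679799e+02] ((570.9960327148438, 49.94883346557617), 69.02478790283203)
```

The cover's top is at 163.7 (expected 164), level within 0.007 rad, and the stiff force rise shows it has met the caps. Handing in.

```bash
python3 -c "
from cell import env
print(env.job_done())"
```

```text
the job is handed in; nothing more can be done
None
```

The job is handed in: both tubes are fully down in their pockets (orange-brown in three dots, yellowish in four), and the cover is on the spindle and held pressed level on the caps with about 15 N; no verdict was returned.

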